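# Sort through-bored spacer blocks from blind ones with a pin probe

### The job

The drilled spacer blocks in the tray are for the monitor stand; some are bored right through, others only part way. Take the pin probe from its stand and push it down each bore in turn until it stops, starting with the block at the robot end of the tray and working along the row, leaving all blocks in the tray; then put the probe back in its stand. Then lift the blocks that are bored through out of the tray and stand them, bore up, on the clipboard; the blind ones stay in the tray.

Things in the scene. Friction and masses are not known exactly. Their poses are not given: they have to be found in the camera images.
- block_1: Aluminium spacer block, 36 (x) x 60 (y) x 45 mm tall, 0.2 kg, bore up. Bore of 18 mm diameter, from the centre of its top down z: either right through (45 mm; the probe meets the tray floor) or blind, 18 mm deep. Outsides are alike and the number says nothing: only the probe tells. Origin: centre of its underside. 3 or 4 of the five blocks are present, the rest absent.
- block_2: Aluminium spacer block, 36 (x) x 60 (y) x 45 mm tall, 0.2 kg, bore up. Bore of 18 mm diameter, from the centre of its top down z: either right through (45 mm; the probe meets the tray floor) or blind, 18 mm deep. Outsides are alike and the number says nothing: only the probe tells. Origin: centre of its underside. 3 or 4 of the five blocks are present, the rest absent.
- block_3: Aluminium spacer block, 36 (x) x 60 (y) x 45 mm tall, 0.2 kg, bore up. Bore of 18 mm diameter, from the centre of its top down z: either right through (45 mm; the probe meets the tray floor) or blind, 18 mm deep. Outsides are alike and the number says nothing: only the probe tells. Origin: centre of its underside. 3 or 4 of the five blocks are present, the rest absent.
- block_4: Aluminium spacer block, 36 (x) x 60 (y) x 45 mm tall, 0.2 kg, bore up. Bore of 18 mm diameter, from the centre of its top down z: either right through (45 mm; the probe meets the tray floor) or blind, 18 mm deep. Outsides are alike and the number says nothing: only the probe tells. Origin: centre of its underside. 3 or 4 of the five blocks are present, the rest absent.
- block_5: Aluminium spacer block, 36 (x) x 60 (y) x 45 mm tall, 0.2 kg, bore up. Bore of 18 mm diameter, from the centre of its top down z: either right through (45 mm; the probe meets the tray floor) or blind, 18 mm deep. Outsides are alike and the number says nothing: only the probe tells. Origin: centre of its underside. 3 or 4 of the five blocks are present, the rest absent.
- probe: Pin probe, upright in its stand: steel pin 9 mm in diameter and 55 mm long, above it a round flange 36 mm in diameter and 5 mm thick, above that an upright black square handle 24 x 24 mm and 54 mm tall (60 to 114 mm above the tip). 0.12 kg. Origin: the tip of the pin; z up along the pin, x and y square to the handle's faces.
- stand: Fixed probe stand: base plate 60 x 60 x 10 mm and on it an aluminium post 40 x 40 mm, its top 66 mm above the desk, with a 20 mm round hole 55 mm deep. The probe's pin hangs in the hole with its flange flat on the post's top, the tip then 11 mm above the desk. Origin: centre of its underside; z up.
- tray: Fixed shallow grey tray, 235 (x) x 135 (y) mm, walls 5 mm thick and 20 mm high over the desk, floor 5 mm thick. The blocks stand in it in one row along its x, some 50 mm apart, their 60 mm sides across it; -x is its robot end. Origin: centre of its underside.
- lcd_monitor: Fixed monitor, edge-on to the robot, between tray and clipboard. Its screen is an upright slab, 471 mm along world x, 20 mm along y, its middle 40 mm to the robot's right (-y) of the origin, its top 370 mm above the desk. Carry things over it where x is 0.4 to 0.55 m: farther out tall cabinets are in the way. Foot plate 250 x 200 x 12 mm. Origin: middle of the foot's underside.
- clipboard: Fixed clipboard with papers lying on the desk, 225 (x) x 165 (y) mm; things set on it rest 4 mm above the desk. Origin: centre of its underside.
Things that resemble listed ones, but are neither listed nor needed, are in the scene too. Leave any turquoise look-alike of the block_1 alone.

How it is judged:
By the outcome, as a careful person would: the job done as asked, in the order asked, and still so for the second after the job is handed in, with the robot touching nothing.
Of block_4, block_5, glue_stick only 1 to 1 are there at a start; the rules pass over those that are not, and their reading is None.
At some moment in a run one of block_1, block_2, block_3, block_4, block_5 may be knocked a few centimetres aside while the robot is not near it.
It also fails if it takes over 208 s, if anything falls off the work surface, if the arm or the gripper's body presses on something with over 40 N, if the wrist force passes 120 N, or if a joint passes its speed limit or range.

### The arm

A 7-joint arm with a two-finger parallel gripper is mounted at the origin on the work surface; the furniture and walls round the work are solid. World frame = base frame: x ahead of the robot, y to its left, z up, the work surface at z = 0. Lengths are in m, angles in rad, forces in N, time in s.
With the tool pointing down it reaches from about 0.425 to 0.925 m from the base axis. Payload 6.8 kg.
Tool frame: the origin (TCP) lies between the finger pads; the fingertips stand 14 mm ahead of it and the grasp point (between the pads) lies 5 mm behind it; z points along the fingers, y is the line along which they close (so a half turn about z gives the same grasp; the last joint's range is limited). The gripper opens to 85 mm and grips with 20 to 120 N. Pads are 22 mm wide; open, the fingers measure 114 mm over their backs; the gripper's body (76 mm by 85 mm) begins 54 mm behind the grasp point. The pads swing forward as they close: fully open they stand 13 mm farther back than shut.
Start: joints at [1.241, 0.477, 0.022, 1.555, -0.011, 1.109, -0.083], TCP at [0.148, -0.658, 0.212] pointing down, gripper open.
Joint ranges: [-2.96, 2.96], [-0.34, 2.1], [-1.41, 1.46], [0.24, 2.44], [-1.37, 4.51], [0.17, 1.92], [-2.96, 2.96]. Speed limits (rad/s): [2.39, 2.39, 3.14, 3.14, 3.14, 3.14, 3.14].

### API

Orientations are given as a rotation vector (axis times angle).
In Python, from bench import r, eyes, ticket gives the robot as it stands. The module is installed in compiled form; this text tells all that it offers.
- The arm moves only by the tool arm_command, never from a script. Its argument "plan" is text: rows parted by semicolons, each of 4 numbers parted by spaces: the shift along the tool's x, y, z in m, then the turn about the tool's z in degrees. In form: tx ty tz yaw; .... A call has 1 to 20 rows; each row shifts and turns the commanded pose from where the row before left it, along the tool's axes as they then stand; what a row does not reach is not made up. A row lasts 1/8 s, in which the tool goes at most 62.5 mm and 10.7 degrees, less where a joint would pass 70% of its speed; a pose out of reach is approached as far as the arm can. A call is refused whole if a number of a shift passes 0.0625 or a number of a turn 10.7, either way. A call with a gripper value outside its range is refused whole. "hand" is the closure, from -1 (fully open) to 1 (shut), set as the call begins (left out, the last holds). The fingers move at their own pace and stop on an object; "grip_force" is the grip in N (left out, the last holds). Time passes only in rows, so rows that do not move let the fingers close. It gives the time, the measured TCP pose, the force, the opening and the grip force at its end, in the units of the state.
- r.get_obs(): the state, without advancing time (a new reading comes with each control period).
- eyes.grab_frame(name): name is "side" or "top"; returns (picture, depth): 400x640x3 uint8, red, green, blue; 400x640 float32, m along the optical axis (not along the pixel's ray), 0 where there is no reading.
- eyes.calibration(name): a dict with "fov_y" (degrees; the focal length in pixels is half the picture's height over the tangent of half this angle, whatever the lens; pixels are square), "cx", "cy" (the principal point, pixels), "origin" and "attitude" of the camera in the world. Camera axes: x right, y up, looking along -z (the intrinsics and any distortion apply to the point x, -y, -z); pixel columns grow to the right and rows downward; lengths in m; the calibration is good to about 2 mm. A picture is of the moment at which its call begins. calibration takes no time and is no camera call.
- ticket.hand_in(): hands the job in; it is judged then, once.
The state is a dict: "clock": time; "joints": joint angles; "qvel": joint speeds; "tau": joint torques, N m; "tcp_pos": TCP position; "orientation": TCP orientation; "contact_force": force on the tool from outside, world axes, zero at the start; "moment": the same for the moment, N m; "grip_width": finger opening in m; "gripper_force": force on a finger pad.
Only numpy, scipy, OpenCV 4.12 (cv2) and the standard library are available. Lean on these libraries where they do the work, as an engineer would, in place of code of your own. Each camera call takes 0.05 s, during which the arm holds its last target. There are 200 camera calls.

## Working session

There is one attempt and no reset: what is moved stays moved. The work goes in short steps, Python scripts to look and compute and a tool call to move; the robot and the scene stay as the last step left them, time stands still between calls to the robot, and variables do not carry over. Pictures are saved under pics/ and viewed, at most 14 in all, crops included, and the job is handed in when it is done.

Besides the shell and the picture viewer there is one more tool, called as name(argument=value, ...) on one line, values as JSON. arm_command: Moves the arm, as the interface text tells. Its arguments: {"type":"object","properties":{"plan":{"type":"string"},"hand":{"type":"number"},"grip_force":{"type":"number"}},"required":["plan"]}

```bash
mkdir -p pics
python3 - <<'E'
from bench import r, eyes
import cv2,numpy as np
o=r.get_obs()
print({k:np.round(v,3).tolist() for k,v in o.items()})
for n in("side","top"):
    p,d=eyes.grab_frame(n); c=eyes.calibration(n); print(n,c)
    cv2.imwrite(f"pics/{n}0.png",p[:,:,::-1]); np.save(f"{n}0_d.npy",d); np.save(f"{n}0_p.npy",p)
E
```

```text
{'clock': 0.0, 'joints': [1.241, 0.478, 0.022, 1.556, -0.012, 1.109, -0.083], 'qvel': [0.001, -0.0, -0.002, 0.0, -0.002, 0.001, -0.001], 'tau': [-0.001, -59.645, 1.608, -28.12, 0.012, 0.009, -0.0], 'tcp_pos': [0.148, -0.658, 0.211], 'orientation': [-3.12, -0.348, 0.001], 'contact_force': [0.221, -0.661, 0.807], 'moment': [0.012, -0.034, -0.0], 'gripper_force': 0.0, 'grip_width': 0.085}
side {'fov_y': 48.89707160648491, 'cx': 321.02177349039204, 'cy': 199.12784620454698, 'origin': array([0.05729922, 0.18489476, 0.91251033]), 'attitude': array([ 0.36395631, -0.51562738, -1.88404145])}
top {'fov_y': 51.224020969020145, 'cx': 316.2078030331532, 'cy': 198.65878074618843, 'origin': array([0.34066499, 0.02882489, 1.11471582]), 'attitude': array([ 0.1215447 , -0.14009833, -1.5433447 ])}
```

View pics/side0.png

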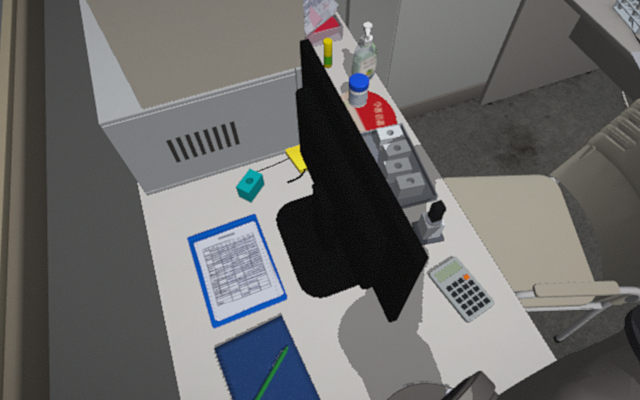

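View pics/top0.png

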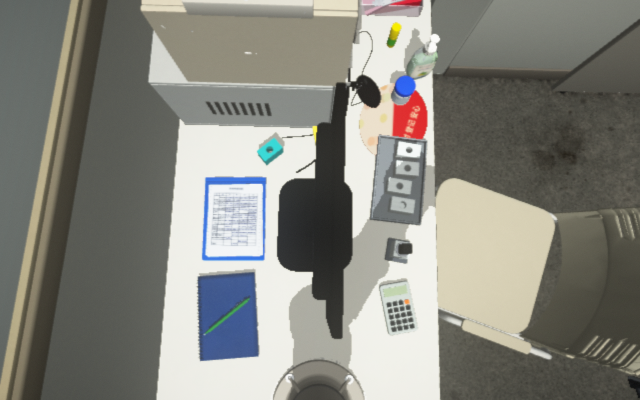

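The side view shows the probe in its stand at (433,215), and the tray with blocks partly behind the monitor. The top view shows the probe and stand at (400,248), four blocks at (403,204), (399,186), (407,168) and (409,149), the clipboard at (234,218) and the turquoise look-alike at (270,150).

```bash
cat > h.py <<'E'
import numpy as np,cv2
from scipy.spatial.transform import Rotation as R
from bench import r,eyes
def K(c):
    f=200/np.tan(np.radians(c["fov_y"]/2)); return f
def cloud(n,d):
    c=eyes.calibration(n); f=K(c); v,u=np.mgrid[:400,:640]
    p=np.stack([(u-c["cx"])/f*d,-(v-c["cy"])/f*d,-d],-1)
    w=p@R.from_rotvec(c["attitude"]).as_matrix().T+c["origin"]; w[d==0]=np.nan; return w
def plane(n,u,v,z):
    c=eyes.calibration(n); f=K(c); o=c["origin"]
    q=R.from_rotvec(c["attitude"]).apply([(u-c["cx"])/f,-(v-c["cy"])/f,-1]); return o+q*(z-o[2])/q[2]
def proj(n,X):
    c=eyes.calibration(n); f=K(c); q=R.from_rotvec(c["attitude"]).inv().apply(np.array(X)-c["origin"])
    return np.array([c["cx"]-f*q[0]/q[2], c["cy"]+f*q[1]/q[2]])
def blobs(w,zlo,zhi,box,amin=20):
    x0,x1,y0,y1=box
    with np.errstate(invalid='ignore'):
        m=((w[...,2]>zlo)&(w[...,2]<zhi)&(w[...,0]>x0)&(w[...,0]<x1)&(w[...,1]>y0)&(w[...,1]<y1)).astype(np.uint8)
    nn,l,s,ce=cv2.connectedComponentsWithStats(m,connectivity=4)
    for i in range(1,nn):
        if s[i,4]<amin: continue
        P=w[l==i]; rr=cv2.minAreaRect((P[:,:2]*1000).astype(np.float32))
        print("n",s[i,4],"px",ce[i].round(1),"mean",P.mean(0).round(4),"rect c",np.round(rr[0],1),"sz",np.round(rr[1],1),"ang",round(rr[2],1))
E
python3 - <<'E'
from h import *
d=np.load("top0_d.npy"); w=cloud("top",d)
for u,v in [(200,150),(290,310),(234,218),(403,204),(385,260),(380,180),(405,248),(333,200)]: print(u,v,w[v,u].round(4))
print("blocks");blobs(w,.04,.06,(.4,.95,-.45,-.1))
print("probe");blobs(w,.09,.16,(.3,.95,-.45,-.1))
print("stand/flange");blobs(w,.058,.075,(.3,.6,-.45,-.1),5)
print("walls");blobs(w,.013,.03,(.3,.95,-.45,-.1))
p=np.load("top0_p.npy").astype(int)
m=((p[...,2]>130)&(p[...,0]<60)).astype(np.uint8)
m[:, :180]=0
cn,_=cv2.findContours(m,0,2)
for c in cn:
    if cv2.contourArea(c)>1500:
        q=cv2.boxPoints(cv2.minAreaRect(c)); X=np.array([plane("top",*t,.004) for t in q]); print(X.round(4).tolist(),X.mean(0))
cr=cv2.imread("pics/top0.png")[125:270,360:440]; cv2.imwrite("pics/crop0.png",cv2.resize(cr,None,fx=4,fy=4,interpolation=2))
E
```

```text
200 150 [0.6562 0.3401 0.002 ]
290 310 [0.2348 0.079  0.0011]
234 218 [0.4705 0.2364 0.0027]
403 204 [ 0.5145 -0.2104  0.0341]
385 260 [ 0.3686 -0.1685 -0.0016]
380 180 [ 0.5836 -0.1546  0.0061]
405 248 [ 0.3947 -0.1941  0.1232]
333 200 [ 0.4694 -0.0105  0.3419]
blocks
n 111 px [417.5  70.6] mean [ 0.8828 -0.2512  0.0502] rect c [ 885.4 -258.7] sz [72.3 30.9] ang 82.5
n 57 px [399.9  95.4] mean [ 0.8097 -0.2023  0.0496] rect c [ 814.1 -202.5] sz [51.3 22.7] ang 58.0
n 308 px [408.5 149.8] mean [ 0.658  -0.2234  0.0494] rect c [ 659.  -224.1] sz [60.7 37.9] ang 80.8
n 301 px [407.  167.8] mean [ 0.6086 -0.2188  0.0496] rect c [ 608.9 -219.1] sz [60.4 37.1] ang 84.8
n 314 px [399.1 185.7] mean [ 0.56   -0.1974  0.0497] rect c [ 560.6 -198. ] sz [60.5 37.6] ang 81.3
n 308 px [402.3 204.6] mean [ 0.5104 -0.2049  0.0499] rect c [ 511.1 -205.7] sz [60.5 37. ] ang 82.2
probe
n 384 px [425.2  55.1] mean [ 0.8914 -0.2539  0.1184] rect c [ 898.6 -259. ] sz [39.1 59.8] ang 15.8
n 139 px [406.  248.1] mean [ 0.3947 -0.197   0.1208] rect c [ 395.  -198.8] sz [23.7 23.5] ang 0.6
stand/flange
n 139
[... 304 characters left out ...]
46 px [397.3  99.4] mean [ 0.8097 -0.2006  0.0225] rect c [ 813.2 -202.7] sz [50.  19.2] ang 58.6
n 96 px [370.1 100.9] mean [ 0.803  -0.1252  0.0229] rect c [ 805.8 -123.9] sz [56.5 22.7] ang 66.2
n 588 px [400.1 178.5] mean [ 0.5874 -0.2067  0.0193] rect c [ 587.5 -205.4] sz [136.1 237. ] ang 84.4
n 42 px [403.8 157.7] mean [ 0.6434 -0.2168  0.0222] rect c [ 642.4 -219.2] sz [59.9 14.7] ang 67.5
n 49 px [401.6 174.4] mean [ 0.5971 -0.2102  0.0215] rect c [ 597.2 -210.9] sz [69.4 30.6] ang 54.9
n 21 px [401.3 194.8] mean [ 0.5414 -0.209   0.0217] rect c [ 541.5 -207.8] sz [34.7  1.5] ang 81.1
n 36 px [400.1 284.6] mean [ 0.3061 -0.2045  0.0149] rect c [ 307.  -205.8] sz [28.8 12. ] ang 84.3
```

View pics/crop0.png

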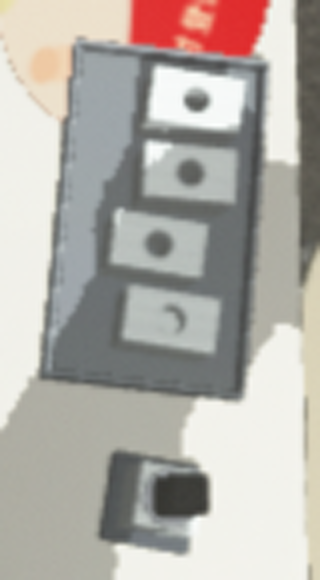

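```bash
cat >> h.py <<'E'
def goto(x,y,z,head):
    """print the tool-frame shift (at present heading, then after turn) to a world target; head = tool x heading, deg"""
    o=r.get_obs(); T=R.from_rotvec(o["orientation"]); M=T.as_matrix()
    h=np.degrees(np.arctan2(M[1,0],M[0,0])); D=np.array([x,y,z])-o["tcp_pos"]
    print("t",round(o["clock"],2),"tcp",o["tcp_pos"].round(4),"head",round(h,2),"tilt",M[:,2].round(3),"F",o["contact_force"].round(1),"w",round(o["grip_width"],4))
    print("yaw row total",round(h-head,2),"shift in present axes",T.inv().apply(D).round(4))
    a=np.radians(head); print("shift after turn",np.round([D[0]*np.cos(a)+D[1]*np.sin(a),D[0]*np.sin(a)-D[1]*np.cos(a),-D[2]],4))
E
python3 - <<'E'
from h import *
d=np.load("top0_d.npy"); w=cloud("top",d)
print("handle top");blobs(w,.118,.135,(.35,.45,-.25,-.15))
print("post top");blobs(w,.060,.072,(.35,.45,-.25,-.15),3)
print("screen");blobs(w,.35,.40,(.0,.8,-.1,.1))
d2=np.load("side0_d.npy"); w2=cloud("side",d2)
print("side handle");blobs(w2,.118,.14,(.3,.5,-.3,-.1))
p=cv2.cvtColor(np.load("top0_p.npy"),cv2.COLOR_RGB2HSV)
m=((p[...,0]>100)&(p[...,0]<125)&(p[...,1]>120)&(p[...,2]>120)).astype(np.uint8)
cn,_=cv2.findContours(m,0,2)
for c in cn:
    if cv2.contourArea(c)>600:
        q=cv2.boxPoints(cv2.minAreaRect(c)); X=np.array([plane("top",*t,.004) for t in q]); print(q.tolist(),X.round(3).tolist(),X.mean(0))
goto(.395,-.199,.22,0)
E
```

```text
handle top
n 112 px [407.1 247.8] mean [ 0.3952 -0.1989  0.1244] rect c [ 394.9 -199.1] sz [23.5 23. ] ang 0.6
post top
n 117 px [399.4 249.9] mean [ 0.3927 -0.1925  0.0673] rect c [ 395.  -199.4] sz [40.  40.2] ang 81.9
screen
n 930 px [314.2  60.4] mean [0.7319 0.0312 0.3758] rect c [732.8  26.6] sz [ 29.7 143.8] ang 12.0
n 2901 px [338.7 212.5] mean [ 0.4464 -0.0198  0.3675] rect c [458.8 -20.4] sz [ 20.2 470.2] ang 89.9
side handle
n 135 px [439.  206.6] mean [ 0.3945 -0.1989  0.1249] rect c [ 395.9 -199.8] sz [24.5 24.1] ang 0.9
[[197.99810791015625, 276.95660400390625], [253.32830810546875, 274.55096435546875], [256.9037780761719, 356.78680419921875], [201.57357788085938, 359.19244384765625]] [[0.314, 0.321, 0.004], [0.323, 0.178, 0.004], [0.118, 0.159, 0.004], [0.11, 0.298, 0.004]] [0.21620526 0.23895437 0.004     ]
[[201.89129638671875, 258.9798583984375], [203.40087890625, 175.95274353027344], [265.1077575683594, 177.07467651367188], [263.5981750488281, 260.101806640625]] [[0.36, 0.314, 0.004], [0.583, 0.325, 0.004], [0.584, 0.158, 0.004], [0.361, 0.152, 0.004]] [0.4721378  0.23750282 0.004     ]
t 0.1 tcp [ 0.1484 -0.6579  0.2111] head 12.71 tilt [-0.001  0.002 -1.   ] F [-0.3 -0.6 -0.5] w 0.0857
yaw row total 12.71 shift in present axes [ 0.3416 -0.3934 -0.0083]
shift after turn [ 0.2466 -0.4589 -0.0089]
```

arm_command(plan="0 0 0 6;0 0 0 6;0.0252 -0.0456 0 0;0.0252 -0.0456 0 0;0.0252 -0.0456 0 0;0.0252 -0.0456 0 0;0.0252 -0.0456 0 0;0.0252 -0.0456 0 0;0.0252 -0.0456 0 0;0.0252 -0.0456 0 0;0.0252 -0.0456 0 0;0.0252 -0.0456 0 0;0 0 0 0;0 0 0 0", hand=-1, grip_force=50)

```text
clock: 1.85
tcp_pos: [0.3944, -0.1998, 0.2118]
orientation: [3.141, 0.019, -0.001]
contact_force: [0.1, -0.4, 0.4]
grip_width: 0.0856
gripper_force: 0.0
```

Run:
```python
from h import *
goto(.395,-.199,.093,0.7)
print(r.get_obs()["joints"].round(2))
```

```text
t 1.85 tcp [ 0.3944 -0.1998  0.2118] head 0.71 tilt [-0.001 -0.    -1.   ] F [ 0.1 -0.4  0.4] w 0.0856
yaw row total 0.01 shift in present axes [ 0.0007 -0.0008  0.1188]
shift after turn [ 0.0006 -0.0008  0.1188]
[ 0.56  0.1  -0.25  2.07  0.03  0.97 -1.26]
```

arm_command(plan="0.0006 -0.0008 0.03 0;0 0 0.03 0;0 0 0.03 0;0 0 0.0188 0;0 0 0.01 0;0 0 0 0")

```text
clock: 2.6
tcp_pos: [0.3947, -0.1993, 0.0928]
orientation: [-3.141, -0.017, 0.002]
contact_force: [0.0, 0.3, 0.2]
grip_width: 0.0854
gripper_force: 0.0
```

arm_command(plan="0 0 0 0;0 0 0 0;0 0 0 0;0 0 0 0;0 0 0 0;0 0 0 0;0 0 0 0;0 0 0 0", hand=1)

```text
clock: 3.6
tcp_pos: [0.3958, -0.1988, 0.0937]
orientation: [3.141, 0.019, 0.001]
contact_force: [-0.6, -0.6, 5.5]
grip_width: 0.0227
gripper_force: 50.6
```

arm_command(plan="0 0 -0.02 0;0 0 -0.03 0;0 0 -0.03 0;0 0 -0.03 0;0 0 0 0")

```text
clock: 4.22
tcp_pos: [0.3968, -0.1991, 0.205]
orientation: [3.14, 0.019, 0.006]
contact_force: [0.4, -0.6, -0.9]
grip_width: 0.0222
gripper_force: 49.8
```

```bash
cat > look.py <<'E'
from h import *; import sys
n=sys.argv[1]; p,d=eyes.grab_frame("top"); w=cloud("top",d)
cv2.imwrite(f"pics/t{n}.png",p[:,:,::-1]); np.save("d.npy",d)
blobs(w,.04,.06,(.44,.75,-.32,-.1),60)
E
python3 look.py 1
python3 - <<'E'
from h import *
o=r.get_obs(); print(o["gripper_force"],o["grip_width"])
goto(.511,-.2057,.20,0.7)
p,d=eyes.grab_frame("side"); w=cloud("side",d); cv2.imwrite("pics/s1.png",cv2.resize(p[120:260,360:520,::-1],None,fx=4,fy=4,interpolation=2))
E
```

```text
n 307 px [408.5 149.7] mean [ 0.6581 -0.2234  0.0492] rect c [ 659.  -224.6] sz [60.8 37.8] ang 82.1
n 305 px [407.1 167.9] mean [ 0.6084 -0.2191  0.0495] rect c [ 609.5 -219.1] sz [60.1 37.6] ang 85.3
n 308 px [399.2 185.7] mean [ 0.5601 -0.1977  0.0495] rect c [ 560.7 -198.4] sz [60.9 36.2] ang 82.0
n 309 px [402.2 204.5] mean [ 0.5106 -0.2049  0.0498] rect c [ 511.1 -205.3] sz [60.4 36.4] ang 81.8
49.82469141483307 0.022625992337099957
t 4.28 tcp [ 0.3957 -0.1987  0.2035] head 0.7 tilt [ 0.001 -0.001 -1.   ] F [-0.7  0.1 -1.9] w 0.0226
yaw row total 0.0 shift in present axes [0.1152 0.0084 0.0037]
shift after turn [0.1152 0.0084 0.0035]
```

View pics/s1.png

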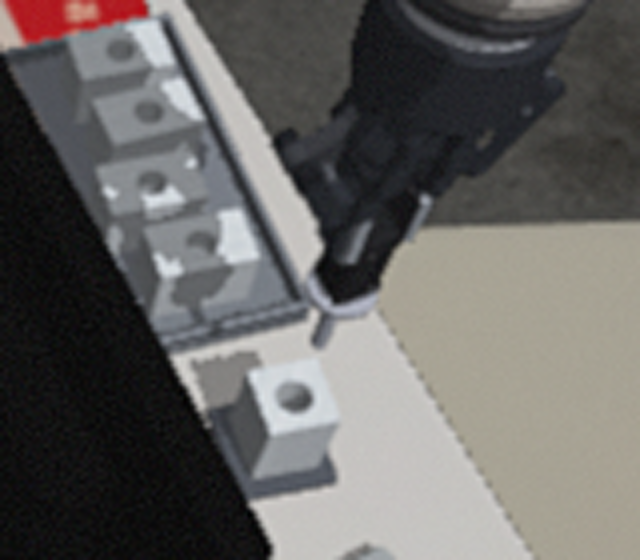

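The side crop shows the probe held upright above the empty stand, with the stand hole near (295,395) and the four blocks undisturbed. I'll go over the first block next.

arm_command(plan="0.0384 0.0028 0 0;0.0384 0.0028 0 0;0.0384 0.0022 0 0;0 0 0.03 0;0 0 0.03 0;0 0 0 0;0 0 0 0")

```text
clock: 5.2
tcp_pos: [0.5108, -0.2049, 0.1433]
orientation: [-3.141, -0.019, 0.001]
contact_force: [0.7, 0.6, -1.3]
grip_width: 0.0223
gripper_force: 49.8
```

arm_command(plan="0 0 0.01 0;0 0 0.008 0;0 0 0.005 0;0 0 0.003 0;0 0 0 0")

```text
clock: 5.82
tcp_pos: [0.5106, -0.2049, 0.117]
orientation: [-3.141, -0.019, 0.0]
contact_force: [-0.3, 0.1, -0.9]
grip_width: 0.0228
gripper_force: 49.8
```

arm_command(plan="0 0 0.002 0;0 0 0.002 0;0 0 0.002 0;0 0 0 0;0 0 0 0")

```text
clock: 6.45
tcp_pos: [0.5126, -0.2053, 0.114]
orientation: [3.14, 0.019, 0.006]
contact_force: [-2.7, 2.0, 18.4]
grip_width: 0.0227
gripper_force: 52.1
```

arm_command(plan="0 0 -0.009 0;0 0 -0.02 0;0 0 -0.03 0;0 0 -0.03 0;0 0 0 0;0 0 0 0")

```text
clock: 7.2
tcp_pos: [0.5101, -0.2049, 0.1993]
orientation: [-3.141, -0.019, 0.002]
contact_force: [-0.7, 0.4, -1.7]
grip_width: 0.0228
gripper_force: 49.8
```

```bash
python3 look.py 2; python3 -c "
from h import *
goto(.5607,-.1983,.2,.7)"
```

```text
n 306 px [408.5 149.7] mean [ 0.6581 -0.2234  0.0494] rect c [ 659.1 -224.2] sz [61.2 38. ] ang 82.7
n 305 px [407.  167.9] mean [ 0.6085 -0.2187  0.0496] rect c [ 609.2 -220.1] sz [61.8 37.5] ang 86.2
n 154 px [392.8 185. ] mean [ 0.5616 -0.1808  0.0496] rect c [ 562.3 -186.8] sz [38. 36.] ang 81.5
n 278 px [401.2 205. ] mean [ 0.5092 -0.2023  0.0498] rect c [ 510.6 -205.9] sz [60.6 36.4] ang 81.9
t 7.25 tcp [ 0.5098 -0.2048  0.1989] head 0.71 tilt [-0.002  0.001 -1.   ] F [ 0.6  0.9 -1.7] w 0.0225
yaw row total 0.01 shift in present axes [ 0.051  -0.0058 -0.0012]
shift after turn [ 0.051  -0.0058 -0.0011]
```

arm_command(plan="0.0255 -0.0032 0 0;0.0255 -0.003 0 0;0 0 0 0;0 0 0.026 0;0 0 0.03 0;0 0 0 0;0 0 0.01 0;0 0 0.008 0;0 0 0.008 0;0 0 0 0")

```text
clock: 8.5
tcp_pos: [0.5612, -0.1981, 0.1176]
orientation: [-3.141, -0.019, 0.002]
contact_force: [-0.5, -0.6, -1.6]
grip_width: 0.0223
gripper_force: 49.8
```

arm_command(plan="0 0 0.002 0;0 0 0.002 0;0 0 0.002 0;0 0 0 0;0 0 0 0")

```text
clock: 9.12
tcp_pos: [0.5617, -0.1982, 0.1123]
orientation: [3.141, 0.019, 0.0]
contact_force: [0.7, -0.4, -1.4]
grip_width: 0.0222
gripper_force: 49.8
```

arm_command(plan="0 0 0.01 0;0 0 0.008 0;0 0 0.003 0;0 0 0.003 0;0 0 0.002 0;0 0 0.002 0;0 0 0 0;0 0 0 0")

```text
clock: 10.12
tcp_pos: [0.5634, -0.1983, 0.0871]
orientation: [3.14, 0.019, 0.006]
contact_force: [-3.4, 1.2, 15.7]
grip_width: 0.0223
gripper_force: 52.0
```

B is bored through: the probe stopped on the tray floor. Next is C.

arm_command(plan="0 0 -0.01 0;0 0 -0.02 0;0 0 -0.03 0;0 0 -0.03 0;0 0 -0.025 0;0 0 0 0;0 0 0 0")

```text
clock: 11.0
tcp_pos: [0.561, -0.1981, 0.1982]
orientation: [-3.141, -0.019, 0.002]
contact_force: [-0.3, 0.5, -1.4]
grip_width: 0.0225
gripper_force: 49.8
```

```bash
python3 look.py 3; python3 -c "
from h import *
goto(.6092,-.2195,.2,.7)"
```

```text
n 170 px [404.8 147.6] mean [ 0.6635 -0.2134  0.0499] rect c [ 660.3 -217.9] sz [48.  37.1] ang 81.8
n 299 px [398.7 185.9] mean [ 0.5595 -0.1963  0.0495] rect c [ 560.9 -197.9] sz [60.5 37.5] ang 81.5
n 308 px [402.3 204.5] mean [ 0.5106 -0.2051  0.0497] rect c [ 511.4 -205.9] sz [61.1 36.7] ang 81.9
t 11.05 tcp [ 0.5607 -0.198   0.1978] head 0.71 tilt [-0.002  0.001 -1.   ] F [ 0.1  0.9 -1.6] w 0.0226
yaw row total 0.01 shift in present axes [ 0.0482  0.0221 -0.0023]
shift after turn [ 0.0482  0.0221 -0.0022]
```

```bash
python3 -c "
from h import *
p,d=eyes.grab_frame('side'); blobs(cloud('side',d),.04,.06,(.44,.75,-.32,-.1),60)"
```

```text
n 299 px [388.6 133.7] mean [ 0.6588 -0.2204  0.0491] rect c [ 659.5 -224.2] sz [62.1 39.5] ang 81.5
n 313 px [396.1 149.5] mean [ 0.6074 -0.2161  0.0492] rect c [ 610.1 -220.2] sz [61.9 39.4] ang 84.2
n 374 px [397.7 166.6] mean [ 0.5599 -0.1972  0.0494] rect c [ 561.2 -198.8] sz [62.1 38.3] ang 80.5
n 387 px [409.9 181.7] mean [ 0.5105 -0.2048  0.0495] rect c [ 512.2 -206.3] sz [61.1 38.6] ang 82.3
```

C is unmoved.

arm_command(plan="0.0243 0.011 0 0;0.0243 0.0109 0 0;0 0 0 0;0 0 0.026 0;0 0 0.028 0;0 0 0 0;0 0 0.01 0;0 0 0.01 0;0 0 0.007 0;0 0 0 0")

```text
clock: 12.35
tcp_pos: [0.6101, -0.2193, 0.1176]
orientation: [-3.141, -0.019, 0.002]
contact_force: [0.1, 0.1, -1.6]
grip_width: 0.0223
gripper_force: 49.8
```

arm_command(plan="0 0 0.002 0;0 0 0.002 0;0 0 0.002 0;0 0 0 0;0 0 0 0")

```text
clock: 12.98
tcp_pos: [0.6106, -0.2194, 0.1123]
orientation: [3.141, 0.019, 0.0]
contact_force: [-0.4, -0.1, -0.4]
grip_width: 0.0226
gripper_force: 49.8
```

arm_command(plan="0 0 0.01 0;0 0 0.008 0;0 0 0.003 0;0 0 0.003 0;0 0 0.002 0;0 0 0.002 0;0 0 0 0;0 0 0 0")

```text
clock: 13.98
tcp_pos: [0.6122, -0.2196, 0.0871]
orientation: [3.141, 0.019, 0.005]
contact_force: [-2.7, 0.5, 13.9]
grip_width: 0.0229
gripper_force: 51.7
```

arm_command(plan="0 0 -0.01 0;0 0 -0.02 0;0 0 -0.03 0;0 0 -0.03 0;0 0 -0.025 0;0 0 0 0;0 0 0 0")

```text
clock: 14.85
tcp_pos: [0.6099, -0.2194, 0.1985]
orientation: [-3.141, -0.019, 0.002]
contact_force: [-0.2, -0.3, -1.9]
grip_width: 0.0224
gripper_force: 49.8
```

```bash
python3 look.py 4; python3 -c "
from h import *
p,d=eyes.grab_frame('side'); blobs(cloud('side',d),.04,.06,(.44,.75,-.32,-.1),60)
goto(.6592,-.2241,.2,.7)"
```

```text
n 174 px [403.5 149.9] mean [ 0.6574 -0.2101  0.0492] rect c [ 660.2 -215.1] sz [42.4 36.5] ang 81.4
n 303 px [406.9 168. ] mean [ 0.6081 -0.2184  0.0495] rect c [ 608.6 -219.6] sz [61.6 36.6] ang 85.8
n 311 px [399.1 185.7] mean [ 0.56   -0.1974  0.0498] rect c [ 560.7 -198.3] sz [60.7 36.8] ang 81.7
n 307 px [402.3 204.6] mean [ 0.5105 -0.205   0.0496] rect c [ 511.1 -205.6] sz [60.7 36.8] ang 81.6
n 328 px [389.8 133.7] mean [ 0.6577 -0.2232  0.0493] rect c [ 660.4 -225. ] sz [62.  40.1] ang 83.7
n 347 px [396.9 148.9] mean [ 0.608  -0.2186  0.0495] rect c [ 609.7 -220.5] sz [62.6 39.3] ang 85.3
n 369 px [397.8 166.5] mean [ 0.5597 -0.1975  0.0496] rect c [ 561.6 -198.5] sz [61.6 39.6] ang 81.3
n 387 px [410.  181.7] mean [ 0.5105 -0.2051  0.0495] rect c [ 512.5 -206.7] sz [62.3 39.5] ang 81.6
t 14.95 tcp [ 0.6096 -0.2193  0.1978] head 0.71 tilt [-0.002  0.001 -1.   ] F [-0.5  0.9 -1.5] w 0.0225
yaw row total 0.01 shift in present axes [ 0.0495  0.0054 -0.0023]
shift after turn [ 0.0495  0.0054 -0.0022]
```

C is bored through. Now D.

arm_command(plan="0.0247 0.0027 0 0;0.0247 0.0027 0 0;0 0 0 0;0 0 0.026 0;0 0 0.028 0;0 0 0 0;0 0 0.01 0;0 0 0.01 0;0 0 0.007 0;0 0 0 0")

```text
clock: 16.2
tcp_pos: [0.6596, -0.2241, 0.1176]
orientation: [-3.141, -0.02, 0.002]
contact_force: [-0.5, -0.3, -0.6]
grip_width: 0.0225
gripper_force: 49.8
```

arm_command(plan="0 0 0.002 0;0 0 0.002 0;0 0 0.002 0;0 0 0 0;0 0 0 0")

```text
clock: 16.82
tcp_pos: [0.66, -0.2243, 0.1123]
orientation: [3.141, 0.019, 0.0]
contact_force: [-0.8, 0.1, -0.5]
grip_width: 0.0223
gripper_force: 49.8
```

arm_command(plan="0 0 0.01 0;0 0 0.008 0;0 0 0.003 0;0 0 0.003 0;0 0 0.002 0;0 0 0.002 0;0 0 0 0;0 0 0 0")

```text
clock: 17.82
tcp_pos: [0.6615, -0.2244, 0.0873]
orientation: [3.141, 0.019, 0.005]
contact_force: [-3.7, 0.5, 12.0]
grip_width: 0.0227
gripper_force: 51.5
```

arm_command(plan="0 0 -0.01 0;0 0 -0.02 0;0 0 -0.03 0;0 0 -0.03 0;0 0 -0.03 0;0 0 0 0;0 0 0 0")

```text
clock: 18.7
tcp_pos: [0.6595, -0.2242, 0.2038]
orientation: [-3.141, -0.019, 0.001]
contact_force: [-0.3, -0.0, -1.3]
grip_width: 0.0227
gripper_force: 49.8
```

```bash
python3 look.py 5; python3 -c "
from h import *
p,d=eyes.grab_frame('side'); blobs(cloud('side',d),.04,.06,(.44,.75,-.32,-.1),60)
goto(.3955,-.199,.205,.7)"
```

```text
n 304 px [408.5 149.6] mean [ 0.6583 -0.2235  0.0495] rect c [ 659.4 -224.1] sz [60.3 38.4] ang 81.5
n 307 px [406.9 168. ] mean [ 0.6082 -0.2185  0.0494] rect c [ 609.1 -219.4] sz [61.1 37.1] ang 86.2
n 315 px [399.1 185.8] mean [ 0.56   -0.1973  0.0495] rect c [ 560.7 -198.2] sz [60.9 37.2] ang 80.6
n 309 px [402.3 204.5] mean [ 0.5106 -0.2051  0.0496] rect c [ 511.1 -205.9] sz [60.7 36.6] ang 81.6
n 333 px [389.8 133.7] mean [ 0.6577 -0.2233  0.0493] rect c [ 660.4 -224.7] sz [60.9 40.7] ang 83.0
n 346 px [396.8 149. ] mean [ 0.6081 -0.2185  0.0493] rect c [ 609.6 -219.9] sz [61.3 38.3] ang 85.5
n 372 px [397.7 166.6] mean [ 0.5598 -0.1973  0.0495] rect c [ 560.6 -198.5] sz [61.9 38.3] ang 82.0
n 388 px [410.  181.7] mean [ 0.5105 -0.2049  0.0496] rect c [ 512.1 -206.3] sz [61.5 39.2] ang 81.1
t 18.8 tcp [ 0.6591 -0.224   0.2028] head 0.72 tilt [-0.002  0.001 -1.   ] F [-0.5  0.1 -1.7] w 0.0227
yaw row total 0.02 shift in present axes [-0.2633 -0.0283 -0.0016]
shift after turn [-0.2633 -0.0282 -0.0022]
```

arm_command(plan="-0.0527 -0.0057 0 0;-0.0527 -0.0057 0 0;-0.0527 -0.0057 0 0;-0.0527 -0.0056 0 0;-0.0525 -0.0056 0 0;0 0 0 0;0 0 0.03 0;0 0 0.03 0;0 0 0.02 0;0 0 0.01 0;0 0 0.01 0;0 0 0 0;0 0 0 0")

```text
clock: 20.42
tcp_pos: [0.3968, -0.1993, 0.1047]
orientation: [3.141, 0.019, 0.001]
contact_force: [-0.9, 0.2, -2.1]
grip_width: 0.0224
gripper_force: 49.8
```

arm_command(plan="0 0 0.004 0;0 0 0.004 0;0 0 0.002 0;0 0 0.001 0;0 0 0 0;0 0 0 0")

```text
clock: 21.18
tcp_pos: [0.3964, -0.1993, 0.0937]
orientation: [3.141, 0.019, 0.0]
contact_force: [-2.9, 0.2, 6.6]
grip_width: 0.0226
gripper_force: 50.8
```

Seated. I'll open, rise, check, and then turn to the blocks.

arm_command(plan="0 0 0 0;0 0 0 0;0 0 0 0;0 0 0 0;0 0 0 0;0 0 0 0", hand=-1)

```text
clock: 21.92
tcp_pos: [0.3964, -0.1992, 0.0932]
orientation: [3.142, 0.02, 0.0]
contact_force: [-0.6, 0.3, -0.3]
grip_width: 0.0855
gripper_force: 0.0
```

arm_command(plan="0 0 -0.02 0;0 0 -0.04 0;0 0 -0.06 0;0.03 0 -0.04 0;0.05 0 0 0;0.05 0 0 0;0 0 0 0;0 0 0 0")

```text
clock: 22.92
tcp_pos: [0.5255, -0.1976, 0.2526]
orientation: [-3.141, -0.019, 0.003]
contact_force: [0.1, -0.1, -1.3]
grip_width: 0.0852
gripper_force: 0.0
```

```bash
python3 look.py 6; python3 -c "
from h import *
w=cloud('top',np.load('d.npy'));print('probe');blobs(w,.115,.14,(.35,.45,-.25,-.15))
p,d=eyes.grab_frame('side'); w=cloud('side',d);blobs(w,.04,.06,(.44,.75,-.32,-.1),60);print('probe'); blobs(w,.115,.14,(.35,.45,-.25,-.15))
goto(.5608,-.1983,.13,-8.5)"
```

```text
n 302 px [408.4 149.7] mean [ 0.658  -0.2231  0.0493] rect c [ 659.4 -223.9] sz [60.2 38.5] ang 81.6
n 250 px [398.8 187. ] mean [ 0.5566 -0.1965  0.0494] rect c [ 560.9 -198. ] sz [60.6 37.1] ang 81.7
n 310 px [402.2 204.5] mean [ 0.5105 -0.2048  0.05  ] rect c [ 511.  -205.1] sz [60.3 36.3] ang 82.4
probe
n 109 px [407.  247.5] mean [ 0.3959 -0.1987  0.1244] rect c [ 396.1 -199.9] sz [21.7 23.9] ang 0.9
n 327 px [389.7 133.5] mean [ 0.6581 -0.2231  0.0494] rect c [ 660.6 -224.8] sz [62.2 40. ] ang 84.3
n 348 px [396.9 148.9] mean [ 0.608  -0.2188  0.0493] rect c [ 610.1 -220.2] sz [61.9 39.4] ang 87.5
n 368 px [397.9 166.5] mean [ 0.5598 -0.1977  0.0494] rect c [ 561.8 -199. ] sz [61.5 39.3] ang 79.7
n 386 px [410.  181.8] mean [ 0.5103 -0.2048  0.0495] rect c [ 512.4 -206.6] sz [61.  38.3] ang 81.6
probe
n 147 px [438.8 206.4] mean [ 0.3952 -0.1988  0.1242] rect c [ 396.2 -200.6] sz [24.3 25.3] ang 2.4
t 23.02 tcp [ 0.5251 -0.1979  0.2531] head 0.66 tilt [-0.001 -0.    -1.   ] F [ 0.6  0.5 -0.3] w 0.0857
yaw row total 9.16 shift in present axes [0.0358 0.0008 0.1231]
shift after turn [ 0.0354 -0.0049  0.1231]
```

View pics/t6.png

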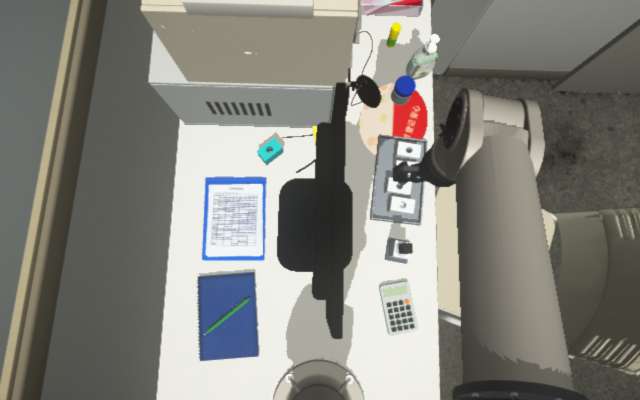

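The top view shows the probe back in its stand at (406,247) and all blocks in place, with the gripper above B. I'll pick B now.

arm_command(plan="0 0 0 9.2;0.0354 -0.0049 0 0;0 0 0.05 0;0 0 0.05 0;0 0 0.05 0;0 0 0.02 0;0 0 0 0;0 0 0 0")

```text
clock: 24.02
tcp_pos: [0.5626, -0.1985, 0.0847]
orientation: [3.132, -0.233, 0.003]
contact_force: [-0.4, -0.9, 0.0]
grip_width: 0.0854
gripper_force: 0.0
```

```bash
python3 -c "
from h import *
p,d=eyes.grab_frame('side'); w=cloud('side',d);blobs(w,.04,.06,(.44,.75,-.32,-.1),60)
goto(.5608,-.1983,.035,-8.5)"
```

```text
n 310 px [398.1 148.9] mean [ 0.6068 -0.2214  0.0496] rect c [ 610.4 -220.5] sz [61.1 39.2] ang 86.5
n 371 px [397.7 166.6] mean [ 0.5596 -0.1973  0.0495] rect c [ 561.7 -198.5] sz [60.9 40.4] ang 82.2
n 385 px [409.9 181.7] mean [ 0.5104 -0.2048  0.0496] rect c [ 511.5 -206.6] sz [61.5 37.2] ang 81.6
t 24.07 tcp [ 0.5629 -0.1984  0.0849] head -8.51 tilt [ 0.003 -0.001 -1.   ] F [ 0.4 -0.6  0.8] w 0.0855
yaw row total -0.01 shift in present axes [-0.0023  0.0001  0.0499]
shift after turn [-0.0021  0.0002  0.0499]
```

arm_command(plan="-0.0015 0 0.02 0;0 0 0.02 0;0 0 0.01 0;0 0 0 0;0 0 0 0")

```text
clock: 24.7
tcp_pos: [0.5611, -0.1978, 0.0337]
orientation: [3.133, -0.233, 0.001]
contact_force: [-0.6, 0.0, 0.4]
grip_width: 0.085
gripper_force: 0.0
```

arm_command(plan="0 0 0 0;0 0 0 0;0 0 0 0;0 0 0 0;0 0 0 0;0 0 0 0", hand=1, grip_force=60)

```text
clock: 25.45
tcp_pos: [0.5606, -0.1978, 0.0332]
orientation: [3.133, -0.233, 0.0]
contact_force: [1.3, -0.5, 0.6]
grip_width: -0.0
gripper_force: 0.0
```

arm_command(plan="0 0 -0.02 0;0 0 -0.04 0;0 0 -0.05 0;0 0 -0.05 0;0 0 0 0")

```text
clock: 26.08
tcp_pos: [0.5638, -0.1984, 0.1994]
orientation: [3.131, -0.233, 0.016]
contact_force: [0.6, -0.9, -0.6]
grip_width: 0.0002
gripper_force: 0.0
```

```bash
python3 look.py 7; python3 -c "
from h import *
p,d=eyes.grab_frame('side'); w=cloud('side',d);blobs(w,.035,.06,(.44,.75,-.32,-.1),60);cv2.imwrite('pics/s7.png',cv2.resize(p[100:240,340:500,::-1],None,fx=4,fy=4,interpolation=2))"
```

```text
n 108 px [405.4 145.3] mean [ 0.6699 -0.2153  0.0495] rect c [ 666.9 -217.7] sz [45.  22.8] ang 82.4
n 140 px [403.  170.4] mean [ 0.6014 -0.208   0.0495] rect c [ 597.5 -214.1] sz [66.2 28.2] ang 63.4
n 315 px [399.1 185.7] mean [ 0.56   -0.1972  0.0496] rect c [ 561.4 -198.1] sz [60.5 37.6] ang 81.9
n 309 px [402.2 204.5] mean [ 0.5105 -0.2047  0.0499] rect c [ 511.  -205.7] sz [60.8 36.8] ang 81.3
n 1609 px [398.9 159.4] mean [ 0.58   -0.2102  0.048 ] rect c [ 587.8 -210.6] sz [ 76.4 190.2] ang 81.4
```

View pics/s7.png

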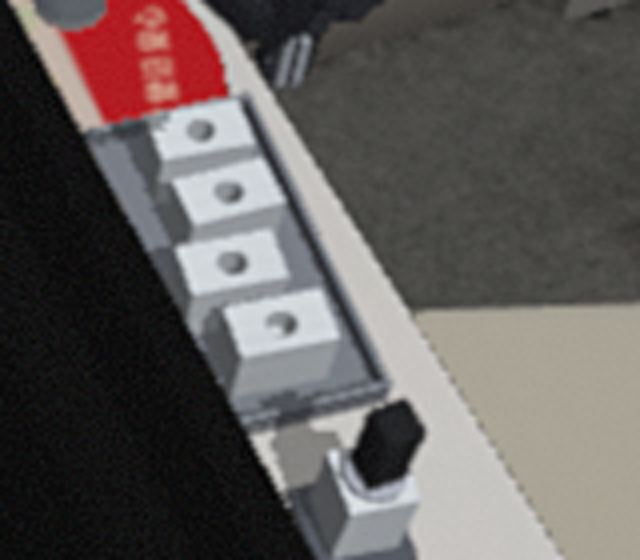

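The side crop shows all four blocks still in the tray and the gripper closed and empty at the top, near (290,60). I need to find where the fingertips really are.

Run:
```python
from h import *
print(r.get_obs()["tcp_pos"].round(4), proj('side',r.get_obs()["tcp_pos"]).round(1), proj('top',r.get_obs()["tcp_pos"]).round(1))
p,d=eyes.grab_frame('side'); w=cloud('side',d)
for z in np.arange(.15,.32,.01): 
    m=(w[...,2]>z)&(w[...,2]<z+.01)&(w[...,0]>.4)&(w[...,0]<.8)&(w[...,1]<-.1)&(w[...,1]>-.4)
    if m.sum(): print(round(z,2),m.sum(),w[m].mean(0).round(3),w[m].min(0).round(3),w[m].max(0).round(3))
```

```text
[ 0.5607 -0.1978  0.1946] [407.6 126.4] [412.7 172.9]
0.21 7 [ 0.553 -0.195  0.218] [ 0.549 -0.202  0.216] [ 0.557 -0.191  0.22 ]
0.22 42 [ 0.553 -0.194  0.226] [ 0.547 -0.209  0.22 ] [ 0.567 -0.185  0.23 ]
0.23 51 [ 0.554 -0.196  0.235] [ 0.548 -0.212  0.23 ] [ 0.569 -0.184  0.24 ]
0.24 45 [ 0.553 -0.195  0.245] [ 0.548 -0.212  0.24 ] [ 0.565 -0.185  0.25 ]
0.25 42 [ 0.551 -0.197  0.255] [ 0.546 -0.224  0.25 ] [ 0.557 -0.184  0.26 ]
0.26 139 [ 0.552 -0.196  0.266] [ 0.542 -0.235  0.26 ] [ 0.57  -0.162  0.27 ]
0.27 137 [ 0.553 -0.199  0.274] [ 0.541 -0.238  0.27 ] [ 0.575 -0.157  0.28 ]
0.28 156 [ 0.549 -0.2    0.285] [ 0.539 -0.249  0.28 ] [ 0.575 -0.147  0.29 ]
0.29 167 [ 0.548 -0.2    0.295] [ 0.539 -0.256  0.29 ] [ 0.563 -0.139  0.3  ]
0.3 286 [ 0.553 -0.193  0.306] [ 0.537 -0.258  0.3  ] [ 0.582 -0.137  0.31 ]
0.31 210 [ 0.552 -0.189  0.315] [ 0.538 -0.254  0.31 ] [ 0.578 -0.143  0.32 ]
```

The fingertips sit at about z 0.216 while the stated TCP is 0.195, so they are roughly 35 mm higher than the data imply. That explains why the fingers closed above the block. I'll open, lower and measure again.

arm_command(plan="0 0 0 0;0 0 0 0;0 0 0.05 0;0 0 0.05 0;0 0 0.04 0;0 0 0.015 0;0 0 0 0;0 0 0 0", hand=-1)

```text
clock: 27.22
tcp_pos: [0.562, -0.1981, 0.0398]
orientation: [3.132, -0.233, 0.004]
contact_force: [0.4, -0.7, 1.1]
grip_width: 0.085
gripper_force: 0.0
```

Run:
```python
from h import *
goto(.5608,-.1983,.0,-8.5)
for n in('side','top'):
  p,d=eyes.grab_frame(n); w=cloud(n,d)
  if n=='side': cv2.imwrite('pics/s8.png',cv2.resize(p[90:230,330:490,::-1],None,fx=4,fy=4,interpolation=2))
  blobs(w,.045,.053,(.44,.75,-.32,-.1),60)
  for z in np.arange(.056,.12,.006): 
    m=(w[...,2]>z)&(w[...,2]<z+.006)&(w[...,0]>.47)&(w[...,0]<.65)&(w[...,1]<-.1)&(w[...,1]>-.3)
    if m.sum(): print(n,round(z,3),m.sum(),w[m].mean(0).round(3),w[m].min(0).round(3),w[m].max(0).round(3))
```

```text
t 27.23 tcp [ 0.562  -0.1981  0.0398] head -8.5 tilt [ 0.003 -0.001 -1.   ] F [ 0.4 -0.7  1.1] w 0.085
yaw row total 0.0 shift in present axes [-0.0012  0.0004  0.0398]
shift after turn [-0.0011  0.0004  0.0398]
n 64 px [383.8 130.4] mean [ 0.6717 -0.213   0.0505] rect c [ 670.1 -213.3] sz [35.2 21. ] ang 81.2
n 105 px [400.3 152. ] mean [ 0.5963 -0.222   0.0498] rect c [ 597.6 -219.1] sz [60.6 14.4] ang 87.6
n 302 px [398. 166.] mean [ 0.5607 -0.1983  0.0502] rect c [ 561.4 -198.8] sz [61.9 37.8] ang 81.8
n 317 px [410.  181.5] mean [ 0.5107 -0.205   0.0502] rect c [ 512.3 -206.2] sz [60.8 38.3] ang 82.4
side 0.068 1 [ 0.551 -0.242  0.073] [ 0.551 -0.242  0.073] [ 0.551 -0.242  0.073]
side 0.074 17 [ 0.555 -0.221  0.077] [ 0.544 -0.247  0.074] [ 0.566 -0.147  0.08 ]
side 0.08 25 [ 0.556 -0.2    0.083] [ 0.544 -0.253  0.081] [ 0.573 -0.144  0.086]
side 0.086 24 [ 0.556 -0.196  0.089] [ 0.542 -0.251  0.086] [ 0.574 -0.144  0.092]
side 0.092 27 [ 0.555 -0.208  0.095] [ 0.543 -0.254  0.092] [ 0.574 -0.143  0.098]
side 0.098 27 [ 0.555 -0.198  0.101] [ 0.544 -0.254  0.098] [ 0.57  -0.143
[... 587 characters left out ...]
 0.057] [ 0.54  -0.213  0.057] [ 0.54  -0.213  0.057]
top 0.074 1 [ 0.545 -0.24   0.075] [ 0.545 -0.24   0.075] [ 0.545 -0.24   0.075]
top 0.08 5 [ 0.556 -0.168  0.084] [ 0.543 -0.242  0.082] [ 0.562 -0.144  0.086]
top 0.086 7 [ 0.548 -0.217  0.088] [ 0.542 -0.252  0.086] [ 0.561 -0.149  0.09 ]
top 0.092 6 [ 0.558 -0.162  0.095] [ 0.543 -0.24   0.092] [ 0.565 -0.143  0.096]
top 0.098 3 [ 0.547 -0.212  0.101] [ 0.542 -0.243  0.099] [ 0.556 -0.152  0.102]
top 0.104 2 [ 0.552 -0.194  0.105] [ 0.542 -0.245  0.105] [ 0.562 -0.143  0.106]
top 0.11 6 [ 0.558 -0.166  0.114] [ 0.54  -0.247  0.112] [ 0.571 -0.141  0.116]
top 0.116 10 [ 0.557 -0.168  0.121] [ 0.541 -0.245  0.117] [ 0.571 -0.143  0.122]
```

View pics/s8.png

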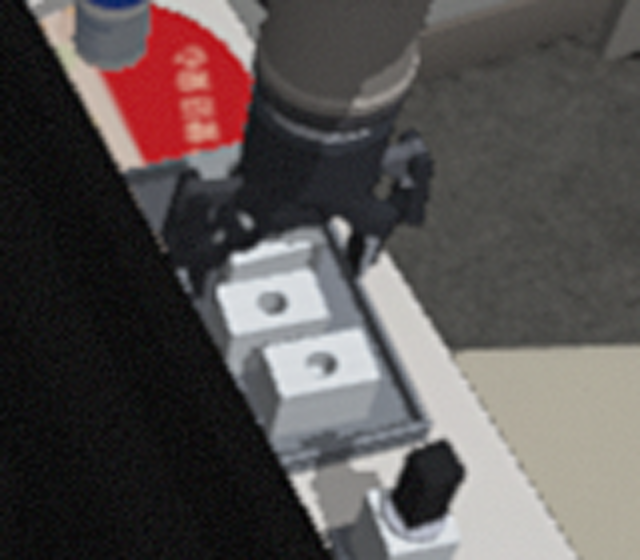

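Open tips are at about z 0.074 with the TCP reading 0.040. Another 40 mm down should straddle the block.

arm_command(plan="-0.0012 0 0.015 0;0 0 0.015 0;0 0 0.01 0;0 0 0 0;0 0 0 0")

```text
clock: 27.95
tcp_pos: [0.5596, -0.1975, -0.0018]
orientation: [-3.133, 0.233, -0.0]
contact_force: [1.0, -0.1, -0.8]
grip_width: 0.0855
gripper_force: 0.0
```

arm_command(plan="0 0 0 0;0 0 0 0;0 0 0 0;0 0 0 0;0 0 0 0;0 0 0 0", hand=1)

```text
clock: 28.7
tcp_pos: [0.56, -0.1977, -0.0011]
orientation: [3.133, -0.233, 0.002]
contact_force: [0.0, 0.3, 6.2]
grip_width: 0.0592
gripper_force: 66.1
```

arm_command(plan="0 0 -0.01 0;0 0 -0.03 0;0 0 -0.05 0;0 0 -0.05 0;0 0 -0.05 0;0 0 -0.05 0;0 0 -0.05 0;0 0 -0.05 0;0 0 -0.05 0;0 0 -0.03 0;0 0 0 0;0 0 0 0")

```text
clock: 30.2
tcp_pos: [0.5586, -0.1974, 0.4166]
orientation: [-3.133, 0.232, 0.004]
contact_force: [1.1, -1.3, -2.0]
grip_width: 0.0592
gripper_force: 65.4
```

```bash
python3 look.py 9
python3 - <<'E'
from h import *
goto(.48,.2375,.42,0)
print(r.get_obs()["joints"].round(2))
p,d=eyes.grab_frame('side'); cv2.imwrite('pics/s9.png',p[:,:,::-1]); w=cloud('side',d); blobs(w,.3,.5,(.45,.65,-.3,-.1),5)
E
```

```text
n 298 px [408.5 149.7] mean [ 0.6582 -0.2234  0.0495] rect c [ 659.2 -224.6] sz [61.3 37.1] ang 81.5
n 311 px [406.9 167.9] mean [ 0.6083 -0.2184  0.0497] rect c [ 608.5 -219.4] sz [61.3 38.2] ang 86.5
n 311 px [402.2 204.6] mean [ 0.5105 -0.2049  0.05  ] rect c [ 511.2 -205.4] sz [60.6 36.4] ang 81.9
t 30.25 tcp [ 0.5585 -0.1974  0.4162] head -8.49 tilt [-0.003  0.001 -1.   ] F [ 0.1 -0.3 -1.5] w 0.0591
yaw row total -8.49 shift in present axes [-0.1418 -0.4186 -0.0032]
shift after turn [-0.0785 -0.4349 -0.0038]
[ 0.46  0.24 -0.28  1.44  0.07  1.47 -1.54]
n 2098 px [434.9  20.2] mean [ 0.5514 -0.1927  0.4616] rect c [ 561.3 -197.6] sz [122.6  40.6] ang 82.2
```

View pics/s9.png

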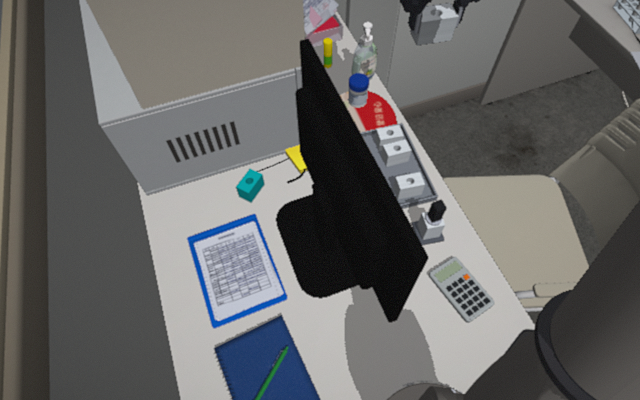

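The side view shows the block held level at (437,20), well above the monitor's top. I'll cross at x = 0.48.

arm_command(plan="0 0 0 -8.5;-0.039 0 0 0;-0.039 0 0 0;0 -0.04 0 0;0 -0.04 0 0;0 -0.04 0 0;0 -0.04 0 0;0 -0.04 0 0;0 0 0 0")

```text
clock: 31.42
tcp_pos: [0.4806, 0.0061, 0.4172]
orientation: [-3.141, -0.011, 0.003]
contact_force: [0.8, -0.2, -1.0]
grip_width: 0.0593
gripper_force: 65.4
```

arm_command(plan="0 -0.04 0 0;0 -0.04 0 0;0 -0.04 0 0;0 -0.04 0 0;0 -0.04 0 0;0 -0.035 0 0;0 0 0 0;0 0 0 0")

```text
clock: 32.42
tcp_pos: [0.4817, 0.236, 0.4173]
orientation: [3.14, -0.002, -0.002]
contact_force: [-0.2, -0.3, -1.4]
grip_width: 0.0591
gripper_force: 65.5
```

Run:
```python
from h import *
goto(.53,.2375,.05,0)
print(r.get_obs()["joints"].round(2))
```

```text
t 32.42 tcp [0.4817 0.236  0.4173] head -0.07 tilt [-0.001 -0.001 -1.   ] F [-0.2 -0.3 -1.4] w 0.0591
yaw row total -0.07 shift in present axes [ 0.0488 -0.0021  0.3672]
shift after turn [ 0.0483 -0.0015  0.3673]
[ 0.01  0.18 -0.67  1.55  0.11  1.46 -2.24]
```

arm_command(plan="0.025 -0.0015 0 0;0.0235 0 0.03 0;0 0 0.05 0;0 0 0.05 0;0 0 0.05 0;0 0 0.05 0;0 0 0.05 0;0 0 0.05 0;0 0 0.04 0;0 0 0.02 0;0 0 0 0;0 0 0 0")

```text
clock: 33.92
tcp_pos: [0.5312, 0.2393, 0.0298]
orientation: [-3.141, 0.001, -0.004]
contact_force: [0.5, 0.2, -1.5]
grip_width: 0.0593
gripper_force: 65.6
```

arm_command(plan="0 0 0.01 0;0 0 0.008 0;0 0 0.004 0;0 0 0.003 0;0 0 0 0;0 0 0 0")

```text
clock: 34.67
tcp_pos: [0.53, 0.239, 0.0033]
orientation: [-3.141, -0.0, -0.0]
contact_force: [0.2, 0.1, -2.1]
grip_width: 0.0592
gripper_force: 65.6
```

arm_command(plan="0 0 0.002 0;0 0 0.002 0;0 0 0.0015 0;0 0 0 0;0 0 0 0")

```text
clock: 35.3
tcp_pos: [0.5299, 0.2389, -0.0016]
orientation: [3.141, 0.0, 0.0]
contact_force: [-2.6, -1.4, 5.1]
grip_width: 0.0588
gripper_force: 66.3
```

Contact made. I'll release, rise, and check the scene.

arm_command(plan="0 0 0 0;0 0 0 0;0 0 0 0;0 0 0 0;0 0 0 0;0 0 0 0", hand=-1)

```text
clock: 36.05
tcp_pos: [0.5299, 0.2389, -0.0023]
orientation: [3.142, 0.0, 0.0]
contact_force: [0.1, 0.2, 0.9]
grip_width: 0.0855
gripper_force: 0.0
```

arm_command(plan="0 0 -0.02 0;0 0 -0.04 0;-0.01 0 -0.06 0;-0.02 0 -0.06 0;-0.02 0 -0.06 0;0 0 -0.06 0;0 0 -0.06 0;0 0 -0.06 0;0 0 0 0;0 0 0 0")

```text
clock: 37.3
tcp_pos: [0.4797, 0.2389, 0.4167]
orientation: [3.141, 0.001, 0.001]
contact_force: [1.2, -0.8, 0.4]
grip_width: 0.0854
gripper_force: 0.0
```

```bash
cat > chk.py <<'E'
from h import *
for n in('top','side'):
    p,d=eyes.grab_frame(n); w=cloud(n,d); print(n);blobs(w,.04,.06,(.44,.75,-.32,-.1),60);print(' clip');blobs(w,.035,.065,(.34,.62,.13,.34),30)
print(r.get_obs()["joints"].round(2))
E
python3 chk.py; python3 -c "
from h import *
goto(.48,-.22,.42,-4)"
```

```text
top
n 305 px [408.6 149.8] mean [ 0.6579 -0.2237  0.0493] rect c [ 658.9 -224.2] sz [61.1 38. ] ang 81.8
n 305 px [406.9 167.9] mean [ 0.6085 -0.2185  0.0496] rect c [ 609.  -219.4] sz [61.3 37.1] ang 86.0
n 308 px [402.3 204.6] mean [ 0.5105 -0.2051  0.0499] rect c [ 510.9 -205.5] sz [59.9 36.8] ang 81.5
 clip
n 323 px [232.1 192.8] mean [0.5308 0.2364 0.0484] rect c [531.4 237.6] sz [60.5 36.3] ang 89.8
side
n 327 px [389.9 133.6] mean [ 0.6577 -0.2234  0.0494] rect c [ 659.7 -224.9] sz [61.2 39.3] ang 78.7
n 351 px [396.9 149. ] mean [ 0.6079 -0.2186  0.0492] rect c [ 610.2 -219.9] sz [60.7 38.9] ang 85.5
n 382 px [410.  181.8] mean [ 0.5103 -0.2048  0.0496] rect c [ 511.8 -207.1] sz [62.8 40.2] ang 79.9
 clip
n 472 px [224.  236.7] mean [0.5291 0.2371 0.0482] rect c [531.4 237.1] sz [37.7 60.4] ang 0.9
[ 0.02  0.18 -0.7   1.55  0.12  1.46 -2.25]
t 37.4 tcp [0.4795 0.2384 0.4152] head 0.02 tilt [-0.002 -0.001 -1.   ] F [-0.3 -0.7 -0.1] w 0.0852
yaw row total 4.02 shift in present axes [ 3.000e-04  4.584e-01 -4.300e-03]
shift after turn [ 0.0324  0.4573 -0.0048]
```

The first block stands on the clipboard. Going back for C.

arm_command(plan="0 0.046 0 0;0 0.046 0 0;0 0.046 0 0;0 0.046 0 0;0 0.046 0 0;0 0.046 0 0;0 0.046 0 0;0 0.046 0 0;0 0.046 0 0;0 0.046 0 0;0.043 0 0 4;0.043 0 0.04 0;0.043 0 0.05 0;0 0 0.05 0;0 0 0.05 0;0 0 0.05 0;0 0 0.05 0;0 0 0.03 0;0 0 0 0;0 0 0 0")

```text
clock: 39.9
tcp_pos: [0.6074, -0.2269, 0.0997]
orientation: [-3.14, 0.109, -0.001]
contact_force: [0.6, 0.0, -0.3]
grip_width: 0.0853
gripper_force: 0.0
```

```bash
python3 chk.py; python3 -c "
from h import *
goto(.609,-.2195,-.001,-4)"
```

```text
top
n 292 px [407.4 168.3] mean [ 0.6074 -0.2197  0.0494] rect c [ 609.4 -219.5] sz [60.7 38. ] ang 85.2
n 310 px [402.2 204.6] mean [ 0.5105 -0.2048  0.0498] rect c [ 511.  -205.6] sz [60.5 36.6] ang 81.4
 clip
n 326 px [232.  192.8] mean [0.5308 0.2366 0.0485] rect c [531.3 237.6] sz [35.8 60.7] ang 1.1
side
n 296 px [390.1 134.2] mean [ 0.656  -0.2231  0.0493] rect c [ 659.4 -224.6] sz [61.8 40.6] ang 81.6
n 348 px [396.8 148.9] mean [ 0.6082 -0.2185  0.0494] rect c [ 609.7 -220.1] sz [61.4 39.1] ang 85.8
n 385 px [410.  181.7] mean [ 0.5104 -0.205   0.0497] rect c [ 512.  -206.1] sz [61.7 38.2] ang 82.8
 clip
n 479 px [224.  236.9] mean [0.529  0.2373 0.0478] rect c [531.6 237. ] sz [59.9 38.8] ang 90.0
[ 0.47  0.57 -0.3   1.7   0.2   0.9  -1.54]
t 40.0 tcp [ 0.6081 -0.2271  0.1007] head -4.0 tilt [ 0.003 -0.001 -1.   ] F [ 0.1  0.6 -0.1] w 0.0854
yaw row total 0.0 shift in present axes [ 1.000e-04 -7.800e-03  1.017e-01]
shift after turn [ 0.0004 -0.0077  0.1017]
```

arm_command(plan="0 -0.0078 0 0;0 0 0.03 0;0 0 0.03 0;0 0 0.03 0;0 0 0.0115 0;0 0 0 0;0 0 0 0")

```text
clock: 40.88
tcp_pos: [0.6086, -0.2193, -0.0011]
orientation: [3.139, -0.109, 0.004]
contact_force: [0.8, 0.2, -0.2]
grip_width: 0.0849
gripper_force: 0.0
```

arm_command(plan="0 0 0 0;0 0 0 0;0 0 0 0;0 0 0 0;0 0 0 0;0 0 0 0", hand=1)

```text
clock: 41.62
tcp_pos: [0.6084, -0.2193, -0.0013]
orientation: [3.139, -0.11, 0.003]
contact_force: [-0.9, 1.1, 5.8]
grip_width: 0.0592
gripper_force: 66.4
```

arm_command(plan="0 0 -0.01 0;0 0 -0.03 0;0 0 -0.05 0;0 0 -0.05 0;0 0 -0.05 0;0 0 -0.05 0;0 0 -0.05 0;0 0 -0.05 0;0 0 -0.05 0;0 0 -0.03 0;0 0 0 0;0 0 0 0")

```text
clock: 43.12
tcp_pos: [0.6067, -0.219, 0.4158]
orientation: [-3.139, 0.109, 0.004]
contact_force: [0.1, 0.8, -2.0]
grip_width: 0.0592
gripper_force: 65.5
```

```bash
python3 chk.py; python3 -c "
from h import *
goto(.47,.2375,.42,0)"
```

```text
top
n 302 px [408.5 149.7] mean [ 0.6581 -0.2235  0.0494] rect c [ 658.8 -224.3] sz [60.7 37.8] ang 80.3
n 308 px [402.3 204.5] mean [ 0.5106 -0.2052  0.0496] rect c [ 511.1 -205.5] sz [60.5 36.6] ang 81.6
 clip
n 323 px [231.9 192.8] mean [0.5307 0.2368 0.0484] rect c [531.2 237.5] sz [35.7 60.1] ang 0.7
side
n 325 px [389.8 133.6] mean [ 0.6579 -0.2232  0.0495] rect c [ 660.6 -224.9] sz [61.8 40.8] ang 81.7
n 389 px [410.1 181.7] mean [ 0.5103 -0.2051  0.0496] rect c [ 511.9 -206.9] sz [61.8 39.4] ang 82.8
 clip
n 475 px [224.  236.8] mean [0.5289 0.2372 0.0482] rect c [531.8 237.1] sz [38.9 60. ] ang 0.2
[ 0.48  0.34 -0.32  1.31  0.11  1.51 -1.48]
t 43.23 tcp [ 0.6066 -0.219   0.4153] head -3.99 tilt [-0.003  0.001 -1.   ] F [ 0.5 -0.2 -1.9] w 0.0591
yaw row total -3.99 shift in present axes [-0.1681 -0.4459 -0.0039]
shift after turn [-0.1366 -0.4565 -0.0047]
```

arm_command(plan="0 0 0 -4;-0.0456 0 0 0;-0.0456 0 0 0;-0.0454 0 0 0;0 -0.0457 0 0;0 -0.0457 0 0;0 -0.0457 0 0;0 -0.0457 0 0;0 -0.0457 0 0;0 -0.0457 0 0;0 -0.0457 0 0;0 -0.0457 0 0;0 -0.0457 0 0;0 -0.0452 0 0;0 0 0 0;0 0 0 0")

```text
clock: 45.22
tcp_pos: [0.4707, 0.2365, 0.4163]
orientation: [3.14, -0.0, -0.003]
contact_force: [-0.2, -0.7, -1.5]
grip_width: 0.0591
gripper_force: 65.5
```

arm_command(plan="0 0 0.03 0;0 0 0.05 0;0 0 0.05 0;0 0 0.05 0;0 0 0.05 0;0 0 0.05 0;0 0 0.05 0;0 0 0.04 0;0 0 0.02 0;0 0 0 0;0 0 0 0")

```text
clock: 46.6
tcp_pos: [0.4721, 0.2378, 0.0288]
orientation: [-3.141, 0.001, -0.004]
contact_force: [-0.1, 0.2, -1.3]
grip_width: 0.059
gripper_force: 65.5
```

arm_command(plan="0 0 0.01 0;0 0 0.008 0;0 0 0.005 0;0 0 0.003 0;0 0 0.002 0;0 0 0.0022 0;0 0 0 0;0 0 0 0")

```text
clock: 47.6
tcp_pos: [0.4709, 0.2375, -0.0019]
orientation: [3.141, 0.0, 0.001]
contact_force: [-3.3, -1.2, 8.0]
grip_width: 0.0591
gripper_force: 66.7
```

arm_command(plan="0 0 0 0;0 0 0 0;0 0 0 0;0 0 0 0;0 0 0 0;0 0 0 0", hand=-1)

```text
clock: 48.35
tcp_pos: [0.4708, 0.2373, -0.0028]
orientation: [3.142, 0.0, -0.0]
contact_force: [-0.2, 0.3, 0.5]
grip_width: 0.0851
gripper_force: 0.0
```

arm_command(plan="0 0 -0.02 0;0 0 -0.04 0;0 0 -0.06 0;0 0 -0.06 0;0 0 -0.06 0;0 0 -0.06 0;0 0 -0.06 0;0 0 -0.06 0;0 0 0 0;0 0 0 0")

```text
clock: 49.6
tcp_pos: [0.4701, 0.2373, 0.4175]
orientation: [3.141, 0.001, 0.001]
contact_force: [-0.0, 0.2, -0.1]
grip_width: 0.0856
gripper_force: 0.0
```

```bash
python3 chk.py; python3 -c "
from h import *
goto(.659,-.2243,.1,-8.3)"
```

```text
top
n 304 px [408.5 149.7] mean [ 0.6582 -0.2235  0.0495] rect c [ 659.1 -224. ] sz [60.2 37.5] ang 81.4
n 313 px [402.2 204.5] mean [ 0.5106 -0.2048  0.0496] rect c [ 511.2 -205.7] sz [60.6 36.4] ang 82.5
 clip
n 320 px [232.3 192.9] mean [0.5306 0.2357 0.0484] rect c [531.1 237.8] sz [36. 61.] ang 1.2
n 330 px [231.  215.1] mean [0.4725 0.2361 0.0484] rect c [473.2 236.2] sz [60.5 36.8] ang 89.9
side
n 333 px [389.8 133.6] mean [ 0.6579 -0.2234  0.0492] rect c [ 660.8 -225. ] sz [61.2 40.5] ang 82.1
n 386 px [410.  181.7] mean [ 0.5104 -0.2049  0.0496] rect c [ 512.6 -206.3] sz [61.3 38.8] ang 81.0
 clip
n 477 px [224.1 236.8] mean [0.529  0.237  0.0481] rect c [532. 237.] sz [38.8 59.8] ang 0.1
n 507 px [231.5 259.7] mean [0.4708 0.2358 0.0483] rect c [472.8 235.7] sz [60.2 38.8] ang 88.8
[ 0.08  0.17 -0.76  1.56  0.12  1.46 -2.26]
t 49.7 tcp [0.47   0.2369 0.4161] head 0.03 tilt [-0.002 -0.001 -1.   ] F [-0.2  0.  -0.7] w 0.0857
yaw row total 8.33 shift in present axes [0.1894 0.4609 0.3163]
shift after turn [0.2536 0.4291 0.3161]
```

arm_command(plan="0 0.0461 0 0;0 0.0461 0 0;0 0.0461 0 0;0 0.0461 0 0;0 0.0461 0 0;0 0.0461 0 0;0 0.0461 0 0;0 0.0461 0 0;0 0.0461 0 0;0 0.0461 0 0;0.0474 0 0 0;0.0474 0 0.04 0;0.0474 0 0.05 0;0.0472 0 0.05 0;0 0 0.05 8.3;0 0 0.05 0;0 0 0.05 0;0 0 0.026 0;0 0 0 0;0 0 0 0")

```text
clock: 52.2
tcp_pos: [0.652, -0.2236, 0.1111]
orientation: [-3.133, 0.227, -0.001]
contact_force: [-0.3, 0.7, 0.2]
grip_width: 0.0855
gripper_force: 0.0
```

```bash
python3 chk.py; python3 -c "
from h import *
goto(.6592,-.2242,-.001,-8.3)"
```

```text
top
n 300 px [408.6 149.8] mean [ 0.6578 -0.2238  0.0496] rect c [ 659.1 -224.2] sz [60.8 37.7] ang 81.4
n 308 px [402.2 204.5] mean [ 0.5105 -0.2049  0.0498] rect c [ 511.  -205.5] sz [60.5 36.3] ang 82.0
 clip
n 324 px [232.  192.8] mean [0.5307 0.2367 0.0486] rect c [531.3 237.5] sz [36.1 60.3] ang 0.3
n 330 px [231.  215.1] mean [0.4724 0.236  0.0487] rect c [473.  236.9] sz [36.5 61.5] ang 0.1
side
n 334 px [389.8 133.6] mean [ 0.6578 -0.2232  0.0493] rect c [ 660.4 -224.6] sz [60.5 41.2] ang 81.4
n 386 px [409.9 181.7] mean [ 0.5107 -0.2048  0.0494] rect c [ 512.3 -206.9] sz [62.2 39.4] ang 82.1
 clip
n 482 px [224.  236.9] mean [0.5287 0.2372 0.048 ] rect c [531.7 237. ] sz [38.4 59.9] ang 0.2
n 508 px [231.5 259.6] mean [0.4708 0.2358 0.0484] rect c [473.3 235.6] sz [60.  38.5] ang 89.6
[ 0.46  0.62 -0.33  1.59  0.23  0.97 -1.65]
t 52.3 tcp [ 0.6526 -0.2238  0.1121] head -8.29 tilt [ 0.003 -0.001 -1.   ] F [-1.2  0.7  0.3] w 0.0857
yaw row total 0.01 shift in present axes [ 0.0063 -0.0005  0.1131]
shift after turn [ 0.0066 -0.0005  0.1131]
```

arm_command(plan="0.0063 -0.0005 0 0;0 0 0.03 0;0 0 0.03 0;0 0 0.03 0;0 0 0.023 0;0 0 0 0;0 0 0 0")

```text
clock: 53.18
tcp_pos: [0.659, -0.2242, -0.0014]
orientation: [3.133, -0.227, 0.003]
contact_force: [0.9, 0.1, -0.2]
grip_width: 0.0855
gripper_force: 0.0
```

arm_command(plan="0 0 0 0;0 0 0 0;0 0 0 0;0 0 0 0;0 0 0 0;0 0 0 0", hand=1)

```text
clock: 53.92
tcp_pos: [0.6591, -0.2242, -0.0009]
orientation: [3.133, -0.227, 0.004]
contact_force: [-0.1, -0.7, 5.4]
grip_width: 0.0589
gripper_force: 66.8
```

arm_command(plan="0 0 -0.01 0;0 0 -0.03 0;0 0 -0.05 0;0 0 -0.05 0;0 0 -0.05 0;0 0 -0.05 0;0 0 -0.05 0;0 0 -0.05 0;0 0 -0.05 0;0 0 -0.03 0;0 0 0 0;0 0 0 0")

```text
clock: 55.42
tcp_pos: [0.657, -0.2239, 0.4152]
orientation: [-3.133, 0.227, 0.005]
contact_force: [-0.4, -0.1, -3.1]
grip_width: 0.0592
gripper_force: 66.0
```

```bash
python3 chk.py; python3 -c "
from h import *
goto(.411,.237,.42,0)"
```

```text
top
n 307 px [402.3 204.6] mean [ 0.5103 -0.2049  0.0499] rect c [ 511.  -205.7] sz [61.1 36.3] ang 82.4
 clip
n 319 px [232.1 192.7] mean [0.5309 0.2365 0.0485] rect c [531.1 237.7] sz [36.5 60.4] ang 0.3
n 329 px [231.1 215.2] mean [0.4723 0.2357 0.0486] rect c [473.1 236.5] sz [36.4 60.7] ang 0.3
side
n 382 px [409.9 181.7] mean [ 0.5105 -0.2047  0.0497] rect c [ 512.4 -206.3] sz [61.4 38.8] ang 82.0
 clip
n 476 px [224.  236.7] mean [0.5291 0.2371 0.0483] rect c [531.2 237.1] sz [39. 60.] ang 0.2
n 506 px [231.4 259.7] mean [0.4709 0.2359 0.0482] rect c [473.6 235.7] sz [39.2 60. ] ang 0.1
[ 0.45  0.44 -0.35  1.18  0.15  1.55 -1.58]
t 55.52 tcp [ 0.657  -0.224   0.4148] head -8.29 tilt [-0.004  0.001 -1.   ] F [ 0.2 -0.3 -2. ] w 0.059
yaw row total -8.29 shift in present axes [-0.3099 -0.4207 -0.0038]
shift after turn [-0.246  -0.461  -0.0052]
```

arm_command(plan="0 0 0 -8.3;-0.0468 0 0 0;-0.0468 0 0 0;-0.0468 0 0 0;-0.0468 0 0 0;0 -0.0461 0 0;0 -0.0461 0 0;0 -0.0461 0 0;0 -0.0461 0 0;0 -0.0461 0 0;0 -0.0461 0 0;0 -0.0461 0 0;0 -0.0461 0 0;0 -0.0461 0 0;0 -0.0461 0 0;-0.0295 0 0 0;-0.0295 0 0 0;0 0 0 0;0 0 0 0")

```text
clock: 57.9
tcp_pos: [0.4119, 0.2362, 0.4167]
orientation: [3.141, -0.001, -0.001]
contact_force: [-0.8, 0.0, -2.5]
grip_width: 0.0591
gripper_force: 66.3
```

arm_command(plan="0 0 0.03 0;0 0 0.05 0;0 0 0.05 0;0 0 0.05 0;0 0 0.05 0;0 0 0.05 0;0 0 0.05 0;0 0 0.04 0;0 0 0.015 0;0 0 0 0;0 0 0 0")

```text
clock: 59.28
tcp_pos: [0.4128, 0.2377, 0.0337]
orientation: [-3.14, 0.0, -0.003]
contact_force: [-0.7, 0.8, -2.8]
grip_width: 0.0591
gripper_force: 66.1
```

arm_command(plan="0 0 0.015 0;0 0 0.008 0;0 0 0.005 0;0 0 0.003 0;0 0 0.002 0;0 0 0.002 0;0 0 0 0;0 0 0 0")

```text
clock: 60.28
tcp_pos: [0.4117, 0.237, -0.0016]
orientation: [3.141, 0.0, 0.001]
contact_force: [-2.9, -3.3, 11.2]
grip_width: 0.0589
gripper_force: 67.9
```

arm_command(plan="0 0 0 0;0 0 0 0;0 0 0 0;0 0 0 0;0 0 0 0;0 0 0 0", hand=-1)

```text
clock: 61.02
tcp_pos: [0.4116, 0.237, -0.0027]
orientation: [-3.142, -0.0, 0.0]
contact_force: [-0.5, -0.1, 0.5]
grip_width: 0.0856
gripper_force: 0.0
```

arm_command(plan="0 0 -0.02 0;0 0 -0.04 0;0 0 -0.06 0;0 0 -0.06 0;0 0 -0.06 0;0 0 -0.06 0;0 0 -0.06 0;0 0 -0.06 0;0 0 0 0;0 0 0 0;0 0 0 0;0 0 0 0")

```text
clock: 62.52
tcp_pos: [0.4113, 0.2366, 0.4162]
orientation: [3.141, 0.0, -0.003]
contact_force: [-0.2, 0.4, 0.0]
grip_width: 0.0853
gripper_force: 0.0
```

```bash
python3 chk.py; python3 look.py end
```

```text
top
n 309 px [402.2 204.5] mean [ 0.5106 -0.2049  0.0497] rect c [ 510.9 -205.5] sz [60.5 36.2] ang 82.2
 clip
n 319 px [231.9 192.7] mean [0.5309 0.2368 0.0486] rect c [531.4 237.8] sz [35.5 61. ] ang 0.4
n 298 px [232.2 215. ] mean [0.4729 0.233  0.0488] rect c [473.1 235.2] sz [36.3 58.9] ang 0.2
n 324 px [229.8 238.3] mean [0.413  0.2357 0.0489] rect c [413.8 236.1] sz [36.  60.4] ang 1.2
side
n 385 px [410.  181.7] mean [ 0.5106 -0.205   0.0496] rect c [ 512.1 -206.5] sz [62.2 40.4] ang 82.9
 clip
n 476 px [224.1 236.8] mean [0.5289 0.237  0.0481] rect c [531.5 236.8] sz [59.9 38.8] ang 88.5
n 507 px [231.4 259.7] mean [0.4708 0.236  0.0483] rect c [472.8 235.7] sz [60.5 38.8] ang 89.0
n 539 px [239.2 284.8] mean [0.4111 0.2354 0.0485] rect c [413.3 235.3] sz [60.1 37.9] ang 89.7
[ 0.17  0.07 -0.85  1.66  0.05  1.44 -2.26]
n 307 px [402.2 204.5] mean [ 0.5105 -0.2048  0.0498] rect c [ 511.1 -205.9] sz [61.2 36.3] ang 82.0
```

View pics/tend.png

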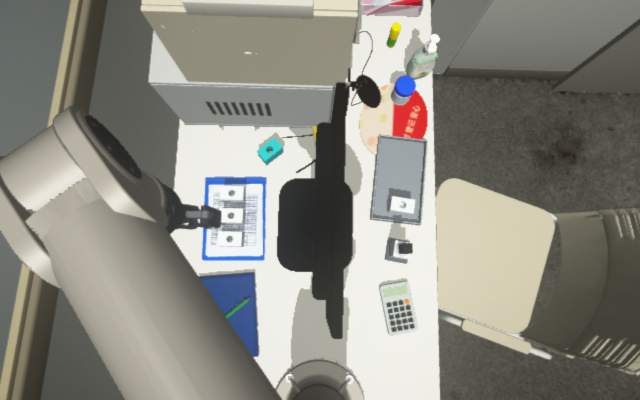

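The picture shows three blocks bore up on the clipboard at (231,193), (231,215) and (230,238). The blind block is still in the tray at (402,204), and the probe is in its stand at (400,248).

```bash
python3 -c "
from bench import ticket; print(ticket.hand_in())"
```

```text
the job is handed in; nothing more can be done
None
```

The job is done and handed in: I probed all four blocks from the robot end and put the probe back; the three bored-through blocks stand bore up on the clipboard, and the blind one (nearest the robot) is still in the tray.

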